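# Snap the knob box's lid shut all round

### The arm

A 7-joint arm with a two-finger parallel gripper is mounted at the origin on a cart in front of the work surface, level with it; the furniture and walls round the work are solid. World frame = base frame: x ahead of the robot, y to its left, z up, the work surface at z = 0. Lengths are in m, angles in rad, forces in N, time in s.
With the tool pointing down it reaches from about 0.425 to 0.875 m from the base axis. Payload 4.7 kg.
Tool frame: the origin (TCP) lies on the centre line of the jaws, within the pads' length; the fingertips stand 14 mm ahead of it and the grasp point (between the pads) lies 5 mm behind it; x points along the fingers, y is the direction in which the jaws open and shut, and the axes are right-handed (so a half turn about x gives the same grasp; the last joint's range is limited). The gripper opens to 87 mm and grips with 3 to 60 N. Pads are 19 mm wide; open, the fingers measure 117 mm over their backs; the gripper's body (75 mm by 190 mm) begins 51 mm behind the grasp point.
Start: joints at [1.251, 0.321, -0.07, 1.45, 0.023, 1.371, -0.057], TCP at [0.213, -0.614, 0.237] pointing down, gripper open.
Joint ranges: [-2.86, 2.86], [-0.3, 2.09], [-1.38, 1.24], [0.06, 2.45], [-1.56, 4.7], [0.09, 2.05], [-2.69, 2.69]. Speed limits (rad/s): [2.57, 2.57, 3.14, 3.14, 3.14, 3.14, 3.14].

### API

Orientations are given as a rotation vector (axis times angle).
In Python, from station import bot gives the robot as it stands.
- The arm moves only by the shell command python3 -m inch 'ROWS' [FORCE]. ROWS is JSON, a list of rows, each a list of 3 entries, a list of its own where there are three numbers: the opening, from 0 (shut) to 1 (fully open), then the shift along the tool's x, y, z in units of 25 mm (1.0 is 25 mm), then the turn, a rotation vector about the tool's x, y, z in units of 6 degrees (1.0 is 6 degrees). A call has exactly 5 rows; each row is the pose to reach, as a shift and turn from the pose measured when the call began, along the tool's axes at that moment; what a row does not reach only later rows make up. A row lasts 1/12 s, in which the tool goes at most 41.7 mm and 7.16 degrees, less where a joint would pass 70% of its speed; a pose out of reach is approached as far as the arm can. A call with a gripper value outside its range is refused whole. The fingers move at their own pace and stop on an object; FORCE is the grip in N (left out, the last holds). Time passes only in rows, so rows that repeat a pose let the fingers close, or fill a call up. It gives the time, the measured TCP pose, the force and the opening at its end, in the units of the state.
- bot.sense(): the state, without advancing time (a new reading comes with each control period).
- bot.snapshot(name): name is "scene" or "top" or "wrist"; returns a dict with "img" (400x640x3 uint8, red, green, blue), "depth" (400x640 float32, m along the optical axis (not along the pixel's ray), 0 where there is no reading), "fx", "fy", "cx", "cy" (pixels), "position" and "orientation" of the camera in the world; the wrist camera has in their place "T_tool_cam" (4x4, takes a point from camera to tool coordinates, whose origin is the TCP and whose axes are the tool frame's). Camera axes: x right, y down, z forward; pixel columns grow to the right and rows downward; lengths in m; the calibration is good to about 2 mm. The wrist camera is an equidistant fisheye: a pixel r from the principal point sees the ray r / f radians off the axis. A picture is of the moment at which its call begins: read the wrist's pose just before it.
- bot.sign_off(): hands the job in, once; it reports no verdict.
Trained networks look in a picture, given as the dict that the camera call returned (one of the last four; its "shot" number tells which), for a name from the list of things; names that differ only in an ending like _2 or _b are one class to them, and where a whole thing is asked for, a point or a joint stands for the part that bears it (a point fixed in the world has none). Each returns a list of dicts, best first, with "confidence" (0 to 1); they miss things now and then, are a little off and sometimes report something else, mostly with a low value. They report only what shows in the picture. A call takes as long as a camera call.
- bot.boxes_of(target, picture): "rect" ([left, top, width, height] in pixels, round what is visible of it).
- bot.silhouettes(target, picture): "mask" (400x640 bool, what is visible of it) and "rect" ([left, top, width, height] in pixels, round what is visible of it).
- bot.place_of(target, picture): "uv" ([column, row] in pixels: a listed point, or the origin of a listed thing).
The state is a dict: "time": time; "qpos": joint angles; "qd": joint speeds; "tau": joint torques, N m; "tool_pos": TCP position; "tcp_rot": TCP orientation; "ft_force": force on the tool from outside, world axes, zero at the start; "torque": the same for the moment, N m; "opening": opening from 0.0 (shut) to 1.0 (fully open).
Only numpy, scipy, OpenCV 4.12 (cv2) and the standard library are available. Lean on these libraries where they do the work, as an engineer would, in place of code of your own. Each camera call takes 0.05 s, during which the arm holds its last target. There are 200 camera calls.

### The job

The lid is on the grey knob box, but the four blue sections of its rim stand open. Press them down with the fingertips, one after another, until every one has clicked shut under its orange catch, flush with the lid. Pick nothing up, neither lid nor box, leave the box standing where it is, and do not disturb the things around it.

Things in the scene. Friction and masses are not known exactly. Their poses are not given: they have to be found in the camera images.
- knob_box: loose grey plastic box for cabinet knobs, 108 x 148 mm (its x, y), walls 46 mm and corner guides 57 mm high, 0.8 kg; origin: centre of its underside, z up. Outside the middle of each wall a sprung orange catch (24 mm wide, 55 mm high) hooks 4 mm in over the lid's rim; the lid's seat is a ledge 42 mm above the origin
- box_lid: lid lying loose in the box, 100 x 140 x 4 mm (x, y, z), 0.15 kg: clear window, white corners, a blue hinged rim section on each side; origin: centre of its underside, axes as the box's. Its top is flush with the walls, 46 mm above the box's origin. A section pressed down (about 6 to 12 N) pushes its catch aside and clicks under it
- near_flap (a joint): hinge angle of the near blue section, on the lid's -x side (88 mm long, 24 mm wide, 4 mm thick, hinge along its inner edge): 0 = flat, flush with the lid; about 0.5 = popped up, its outer edge 11 mm high. It stays where it is left until, pressed to below about 0.06, it is caught under its catch
- near_press (a point): point on the top face of the near section at mid length, 17 mm out from its hinge (7 mm in from its outer edge): press about here; x points outward across the section, y along it, z out of its top face; it moves with the section
- far_flap (a joint): hinge angle of the far blue section, on the lid's +x side (88 mm long, 24 mm wide, 4 mm thick, hinge along its inner edge): 0 = flat, flush with the lid; about 0.5 = popped up, its outer edge 11 mm high. It stays where it is left until, pressed to below about 0.06, it is caught under its catch
- far_press (a point): point on the top face of the far section at mid length, 17 mm out from its hinge (7 mm in from its outer edge): press about here; x points outward across the section, y along it, z out of its top face; it moves with the section
- left_flap (a joint): hinge angle of the left blue section, on the lid's +y side (48 mm long, 24 mm wide, 4 mm thick, hinge along its inner edge): 0 = flat, flush with the lid; about 0.5 = popped up, its outer edge 11 mm high. It stays where it is left until, pressed to below about 0.06, it is caught under its catch
- left_press (a point): point on the top face of the left section at mid length, 17 mm out from its hinge (7 mm in from its outer edge): press about here; x points outward across the section, y along it, z out of its top face; it moves with the section
- right_flap (a joint): hinge angle of the right blue section, on the lid's -y side (48 mm long, 24 mm wide, 4 mm thick, hinge along its inner edge): 0 = flat, flush with the lid; about 0.5 = popped up, its outer edge 11 mm high. It stays where it is left until, pressed to below about 0.06, it is caught under its catch
- right_press (a point): point on the top face of the right section at mid length, 17 mm out from its hinge (7 mm in from its outer edge): press about here; x points outward across the section, y along it, z out of its top face; it moves with the section
- red_knob: bystander: dark red wooden cabinet knob, 54 mm across, 38 mm high, near the box's near side; origin under its centre
- pale_knob: bystander: pale wooden ball knob, 30 mm across, 32 mm high, near the box's near side; origin under its centre
- padlock: bystander: brass-coloured padlock lying flat, 65 x 42 x 18 mm, beyond the box's far side; origin under its centre
- blue_knob: bystander: blue knob, 30 mm across, 22 mm high, at the table's near right corner; origin under its centre
- oil_can: bystander: green can with a black cap, 53 mm across, 180 mm high, standing near the vice; origin under its centre
- masking_tape: bystander: roll of masking tape lying flat, 98 mm across, 24 mm high, at the back left; origin under its centre
- screwdriver: bystander: red-handled screwdriver lying at the left, 209 mm long along its y, 31 mm high; origin under its centre

How it is judged:
By the outcome, as a careful person would: the job done as asked, in the order asked, and still so for the second after the job is handed in, with the robot touching nothing.
It also fails if it takes over 48 s, if anything falls off the work surface, if the arm or the gripper's body presses on something with over 40 N, if the wrist force passes 120 N, or if a joint passes its speed limit or range.

## Working session

There is one attempt and no reset: what is moved stays moved. The work goes in short steps, Python scripts to look and compute and a shell command to move; the robot and the scene stay as the last step left them, time stands still between calls to the robot, and variables do not carry over. Pictures are saved under pics/ and viewed, on a budget of 10 in all, crops included, one or two more only if the job needs it, and the job is handed in when it is done.

```bash
mkdir -p pics; ls; cat > h.py <<'E'
import numpy as np,cv2
from scipy.spatial.transform import Rotation as R
from station import bot
def rot(o):
    o=np.array(o,float)
    return o if o.shape==(3,3) else (R.from_rotvec(o).as_matrix() if o.size==3 else R.from_quat(o).as_matrix())
def cloud(p):
    v,u=np.mgrid[0:400,0:640]; d=p["depth"]
    c=np.dstack([(u-p["cx"])/p["fx"]*d,(v-p["cy"])/p["fy"]*d,d])
    return c@rot(p["orientation"]).T+np.array(p["position"])
E
python3 - <<'E'
from h import *
s=bot.sense(); print(s)
for n in("top","scene"):
    p=bot.snapshot(n); cv2.imwrite(f"pics/{n}0.png",p["img"][:,:,::-1]); c=cloud(p); print(n,p["position"],p["orientation"],p["fx"])
    for t in("knob_box","box_lid","near_press","far_press","left_press","right_press"):
        for r in bot.place_of(t,p)[:1]:
            u,v=np.round(r["uv"]).astype(int); print(t,r["confidence"],u,v,c[v,u].round(4))
E
```

```text
pics
{'time': 0.0, 'qpos': array([ 1.25110422,  0.32180653, -0.07011264,  1.45171467,  0.02257934,
        1.37080115, -0.05689005]), 'qd': array([-2.49827916e-04,  1.85512685e-03,  4.80320311e-05,  1.24557957e-03,
       -7.15427592e-04, -5.63067065e-04, -1.31990151e-04]), 'tau': array([-3.05006843e-04, -4.91294432e+01, -4.03828695e-01, -3.12533247e+01,
       -6.38627680e-02,  4.36140457e-02,  1.69376176e-04]), 'tool_pos': array([ 0.21275519, -0.61361451,  0.23545249]), 'tcp_rot': array([ 2.04085109,  0.34591243, -2.04166568]), 'ft_force': array([ 0.59745281, -0.07987258, -0.07023406]), 'torque': array([ 0.03873115, -0.00557307, -0.03170161]), 'opening': 0.9977134489135463}
top [0.36090632 0.06279735 0.90669717] [-2.12869052  2.12536117 -0.20881735] 364.4275795102144
knob_box 0.62 347 206 [ 0.5236 -0.0106  0.0433]
box_lid 0.65 348 201 [ 0.5359 -0.0132  0.0433]
near_press 0.86 342 215 [0.5001 0.0024 0.0523]
far_press 0.69 357 185 [ 0.5726 -0.0342  0.0561]
left_press 0.44 324 192 [0.5551 0.0451 0.0565]
right_press 0.49 373 212 [ 0.5065 -0.0707  0.0582]
scene [ 0.1629207  -0.49065861  0.61942164] [-2.20966079  0.64178463 -0.28428487] 414.9341969251438
knob_box 0.92 358 232 [ 0.502  -0.0594  0.0503]
box_lid 0.66 358 217 [ 0.5292 -0.0217  0.0448]
near_press 0.83 336 214 [ 0.4896 -0.0022  0.0577]
far_press 0.8 378 207 [ 0.5722 -0.0292  0.0562]
left_press 0.48 352 192 [0.5554 0.0371 0.0555]
right_press 0.57 361 230 [ 0.1629 -0.4907  0.6194]
```

```bash
python3 - <<'E'
from h import *
a=cv2.imread("pics/top0.png")[140:270,260:440]; b=cv2.imread("pics/scene0.png")[130:300,260:460]
cv2.imwrite("pics/c1.png",np.vstack([cv2.resize(a,(400,289),interpolation=2),cv2.resize(b,(400,340)[:2],interpolation=2)])[:600])
p=bot.snapshot("top");c=cloud(p)
m=bot.silhouettes("knob_box",p)
print([(x["confidence"],x["mask"].sum(),x["rect"]) for x in m])
hsv=cv2.cvtColor(p["img"],cv2.COLOR_RGB2HSV)
X=c[...,0];Y=c[...,1];Z=c[...,2]
reg=(np.hypot(X-.535,Y+.013)<.12)&(Z>.03)&(Z<.07)
print("rect",cv2.minAreaRect(c[reg][:,:2].astype(np.float32)))
bl=reg&(hsv[...,0]>95)&(hsv[...,0]<130)&(hsv[...,1]>110)
n,l,st,ce=cv2.connectedComponentsWithStats(bl.astype(np.uint8))
for i in range(1,n):
    if st[i,4]>20: q=c[l==i]; print("blue",st[i],q.mean(0).round(4),cv2.minAreaRect(q[:,:2].astype(np.float32)))
og=reg&(hsv[...,0]>5)&(hsv[...,0]<20)&(hsv[...,1]>150)
n,l,st,ce=cv2.connectedComponentsWithStats(og.astype(np.uint8))
for i in range(1,n):
    if st[i,4]>4: q=c[l==i]; print("orange",st[i],q.mean(0).round(4))
for t in("red_knob","pale_knob","padlock","oil_can","masking_tape","screwdriver","blue_knob"):
    for r in bot.silhouettes(t,p)[:1]:
        q=c[r["mask"]]; print(t,r["confidence"],np.median(q,0).round(3),q.min(0).round(3),q.max(0).round(3))
E
```

```text
[(0.84, np.int64(559), [312.9, 169.2, 75.1, 67.1]), (0.66, np.int64(307), [324.9, 205.4, 35.8, 17.6])]
rect ((0.5068572163581848, -0.0038154572248458862), (0.15657247602939606, 0.17337943613529205), 63.60245132446289)
blue [340 177  35  24 264] [ 0.5639 -0.0348  0.0522] ((0.5663331151008606, -0.03611639514565468), (0.0860305055975914, 0.02388443611562252), 60.06827163696289)
blue [322 181  15  20 116] [0.5586 0.0336 0.0523] ((0.5599657893180847, 0.034437842667102814), (0.02041558362543583, 0.04605206474661827), 60.45277786254883)
blue [326 205  34  23 222] [0.4984 0.0011 0.0531] ((0.49883484840393066, 0.001543428748846054), (0.08610652387142181, 0.018572350963950157), 60.97954177856445)
blue [363 204  16  20 113] [ 0.5033 -0.0655  0.0523] ((0.5030578970909119, -0.06679606437683105), (0.01960974931716919, 0.04650730639696121), 60.75742721557617)
orange [356 179  10   8  35] [ 0.5793 -0.0428  0.0535]
orange [319 183   8  10  42] [0.5668 0.0487 0.0529]
orange [374 213   7  10  40] [ 0.495  -0.0804  0.0535]
orange [306 219  21  22 293] [0.4693 0.0634 0.0356]
orange [334 218  10   9  54] [0.4838 0.0101 0.0495]
red_knob 0.78 [0.466 0.066 0.035] [0.361 0.04  0.026] [0.494 0.091 0.907]
pale_knob 0.41 [ 0.422 -0.014  0.027] [ 0.361 -0.028  0.018] [0.437 0.063 0.907]
padlock 0.62 [ 0.605 -0.08   0.016] [ 0.361 -0.115 -0.003] [0.637 0.063 0.907]
oil_can 0.77 [0.381 0.177 0.177] [0.36  0.161 0.005] [0.408 0.203 0.182]
masking_tape 0.56 [0.65  0.226 0.023] [ 0.361  0.063 -0.002] [0.701 0.28  0.907]
screwdriver 0.8 [0.577 0.235 0.024] [ 0.361  0.063 -0.   ] [0.596 0.379 0.907]
blue_knob 0.44 [ 0.374 -0.147  0.019] [ 0.363 -0.16   0.014] [ 0.386 -0.134  0.024]
```

View pics/c1.png

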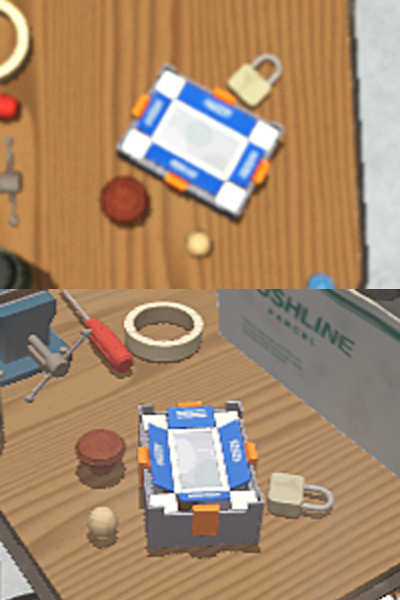

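View pics/scene0.png

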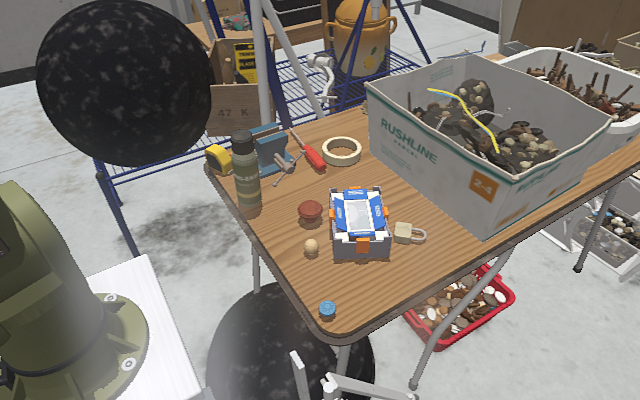

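```bash
cat >> h.py <<'E'
C=np.array([.531,-.016]); YAW=np.radians(-29.3)
BX=np.array([np.cos(YAW),np.sin(YAW)]); BY=np.array([-BX[1],BX[0]])
def P(side,out=8):
    k={"near":(-1,26,BX),"far":(1,26,BX),"left":(1,46,BY),"right":(-1,46,BY)}[side]
    return C+k[0]*(k[1]+out)/1000*k[2]
def go(side,z,out=8):
    s=bot.sense(); T=rot(s["tcp_rot"]); jaw=BY if side in("near","far") else BX
    best=None
    for sg in(1,-1):
        y=np.r_[sg*jaw,0]; x=np.array([0,0,-1.]); G=np.c_[x,y,np.cross(x,y)]
        rv=R.from_matrix(T.T@G).as_rotvec()
        if best is None or np.linalg.norm(rv)<np.linalg.norm(best): best=rv
        print("turn/6deg",(np.degrees(rv)/6).round(2))
    t=np.r_[P(side,out),z]
    print(side,"target",t.round(4),"now",s["tool_pos"].round(4),"shift",(T.T@(t-s["tool_pos"])*40).round(3),"q",s["qpos"].round(2),"t",s["time"],"F",s["ft_force"].round(1))
E
python3 - <<'E'
from h import *
go("near",.12)
p=bot.snapshot("top");c=cloud(p);k=(c[...,2]>.08)&(p["depth"]>0)&(np.hypot(c[...,0]-.53,c[...,1])<.35)
for q in c[k][::25]: print(q.round(2),end=" ")
E
```

```text
turn/6deg [-21.93   0.     0.  ]
turn/6deg [ 8.07  0.   -0.  ]
near target [0.5013 0.0006 0.12  ] now [ 0.213  -0.6141  0.2366] shift [  4.662 -19.453 -18.956] q [ 1.25  0.32 -0.07  1.45  0.02  1.37 -0.06] t 1.15 F [-0.1 -0.3  0.2]
[0.82 0.19 0.19] [0.82 0.19 0.2 ] [0.82 0.19 0.18] [0.87 0.05 0.11] [0.87 0.06 0.11] [0.86 0.08 0.12] [ 0.87 -0.08  0.1 ] [0.86 0.07 0.11] [ 0.87 -0.1   0.1 ] [0.86 0.07 0.1 ] [ 0.86 -0.06  0.12] [0.86 0.12 0.11] [0.86 0.06 0.11] [ 0.85 -0.06  0.12] [0.81 0.19 0.18] [0.86 0.07 0.1 ] [ 0.85 -0.01  0.12] [ 0.86 -0.11  0.1 ] [0.85 0.13 0.11] [0.85 0.07 0.1 ] [ 0.84 -0.01  0.12] [ 0.86 -0.1   0.1 ] [0.81 0.19 0.16] [0.85 0.08 0.1 ] [ 0.84 -0.03  0.12] [ 0.86 -0.1   0.09] [0.8  0.19 0.19] [0.85 0.09 0.1 ] [ 0.84 -0.02  0.13] [ 0.82 -0.1   0.15] [0.85 0.14 0.1 ] [0.85 0.08 0.1 ] [ 0.83 -0.02  0.14] [ 0.82 -0.11  0.15] [0.85 0.14 0.1 ] [0.84 0.08 0.1 ] [ 0.82 -0.01  0.15] [ 0.82 -0.06  0.15] [ 0.81 -0.19  0.16] [0.84 0.12 0.11] [0.85 0.06 0.09] [ 0.81 -0.03  0.15] [ 0.84 -0.09  0.1 ] [ 0.8  -0.19  0.18] [0.84 0.12 0.1 ] [0.85 0.06 0.09] [ 0.81 -0.03  0.16] [ 0.82
[... 4771 characters left out ...]
09] [0.49 0.25 0.08] [0.49 0.25 0.09] [0.48 0.25 0.09] [0.48 0.25 0.09] [0.48 0.25 0.09] [0.48 0.26 0.1 ] [0.47 0.26 0.09] [0.47 0.26 0.09] [0.47 0.26 0.09] [0.47 0.26 0.1 ] [0.47 0.27 0.09] [0.46 0.27 0.09] [0.46 0.27 0.09] [0.46 0.27 0.1 ] [0.46 0.27 0.09] [0.45 0.27 0.1 ] [0.45 0.29 0.09] [0.45 0.29 0.08] [0.41 0.19 0.13] [0.4  0.18 0.18] [0.4  0.17 0.17] [0.4  0.17 0.12] [0.4  0.2  0.18] [0.39 0.2  0.18] [0.39 0.2  0.18] [0.39 0.2  0.18] [0.39 0.16 0.13] [0.39 0.16 0.15] [0.39 0.16 0.17] [0.38 0.17 0.18] [0.38 0.17 0.18] [0.38 0.18 0.18] [0.38 0.19 0.18] [0.38 0.19 0.18] [0.37 0.19 0.18] [0.37 0.19 0.18] [0.37 0.19 0.18] [0.37 0.18 0.18] [0.37 0.17 0.17] [0.36 0.17 0.12] [0.36 0.18 0.13]
```

```bash
python3 -m inch '[[0,[0,-1.1,-1.1],[0,0,0]],[0,[0,-2.2,-2.2],[0,0,0]],[0,[0,-3.3,-3.3],[0,0,0]],[0,[0,-4.4,-4.3],[0,0,0]],[0,[0,-5.5,-5.4],[0,0,0]]]' 20
python3 -m inch '[[0,[0,-1.1,-1.1],[0,0,0]],[0,[0,-2.2,-2.2],[0,0,0]],[0,[0,-3.3,-3.3],[0,0,0]],[0,[0,-4.4,-4.3],[0,0,0]],[0,[0,-5.5,-5.4],[0,0,0]]]'
python3 -m inch '[[0,[0,-1.1,-1.1],[0,0,0]],[0,[0,-2.2,-2.2],[0,0,0]],[0,[0,-3.3,-3.3],[0,0,0]],[0,[0,-4.4,-4.3],[0,0,0]],[0,[0,-5.5,-5.4],[0,0,0]]]'
python3 -c '
from h import *
go("near",.12)'
```

```text
time: 1.62
tool_pos: [0.2956, -0.4385, 0.2366]
tcp_rot: [2.04, 0.343, -2.041]
ft_force: [0.4, -0.4, -0.1]
opening: 0.707
time: 2.03
tool_pos: [0.3785, -0.2628, 0.2368]
tcp_rot: [2.04, 0.341, -2.041]
ft_force: [1.0, -0.0, 0.1]
opening: 0.324
time: 2.45
tool_pos: [0.4614, -0.0871, 0.237]
tcp_rot: [2.041, 0.339, -2.04]
ft_force: [0.3, 0.9, -0.2]
opening: 0.018
turn/6deg [-2.194e+01  3.000e-02 -1.000e-02]
turn/6deg [ 8.06 -0.01 -0.03]
near target [0.5013 0.0006 0.12  ] now [ 0.4614 -0.0871  0.237 ] shift [ 4.67  -2.809 -2.657] q [ 0.74 -0.05 -0.59  1.86 -0.03  1.32 -1.08] t 2.45 F [ 0.3  0.9 -0.2]
```

```bash
python3 -m inch '[[0,[0,-0.9,-0.9],[1.1,0,0]],[0,[0,-1.8,-1.8],[2.2,0,0]],[0,[0.8,-2.8,-2.66],[3.3,0,0]],[0,[1.8,-2.8,-2.66],[4.4,0,0]],[0,[2.5,-2.8,-2.66],[5.5,0,0]]]'
python3 -m inch '[[0,[0,0,0],[1.1,0,0]],[0,[0,0,0],[2.2,0,0]],[0,[0,0,0],[2.56,0,0]],[0,[0,0,0],[2.56,0,0]],[0,[0,0,0],[2.56,0,0]]]'
python3 - <<'E'
from h import *
go("near",.075)
s=bot.sense();T=rot(s["tcp_rot"])
p=bot.snapshot("scene"); cv2.imwrite("pics/s1.png",cv2.resize(p["img"][100:320,200:500,::-1],(780,572)))
p=bot.snapshot("wrist"); cv2.imwrite("pics/w1.png",p["img"][:,:,::-1]); print(p["T_tool_cam"],p["fx"],p["cx"],p["cy"])
# wrist estimate: fisheye ray x depth
M=np.array(p["T_tool_cam"])
for t in("near_press","far_press","left_press","right_press"):
    for r in bot.place_of(t,p)[:1]:
        u,v=r["uv"]; a,b=(u-p["cx"]),(v-p["cy"]); rr=np.hypot(a,b); th=rr/p["fx"]
        ray=np.array([a/rr*np.sin(th),b/rr*np.sin(th),np.cos(th)])
        o=T@M[:3,3]+s["tool_pos"]; d=T@M[:3,:3]@ray; k=(.055-o[2])/d[2]; w=o+k*d
        q=w[:2]-C; print(t,r["confidence"],u,v,w.round(4),"box xy",(q@BX*1000).round(1),(q@BY*1000).round(1))
E
```

```text
time: 2.87
tool_pos: [0.5016, 0.0042, 0.173]
tcp_rot: [-2.096, 0.253, 2.094]
ft_force: [-0.9, -0.7, 0.1]
opening: 0.008
time: 3.28
tool_pos: [0.5017, 0.0041, 0.1731]
tcp_rot: [-1.94, 0.502, 1.937]
ft_force: [0.2, -0.9, -0.4]
opening: 0.002
turn/6deg [-2.995e+01  1.000e-02 -3.000e-02]
turn/6deg [ 0.05 -0.02 -0.01]
near target [0.5013 0.0006 0.075 ] now [0.5017 0.0041 0.1731] shift [ 3.925  0.126 -0.05 ] q [ 0.6   0.09 -0.69  1.88  0.06  1.2  -2.19] t 3.2833 F [ 0.2 -0.9 -0.4]
[[ 2.44053311e-04 -2.48007400e-01  9.68758107e-01 -1.47686440e-01]
 [ 9.99999816e-01  5.98436167e-04 -9.87208965e-05 -1.44389423e-03]
 [-5.55256375e-04  9.68757953e-01  2.48007500e-01 -6.73588243e-02]
 [ 0.00000000e+00  0.00000000e+00  0.00000000e+00  1.00000000e+00]] 309.70691628693146 321.8013541386601 204.37987462928598
near_press 0.92 325.1 204.8 [0.5002 0.0032 0.055 ] box xy -36.3 1.7
far_press 0.85 325.9 114.1 [ 0.5693 -0.0357  0.055 ] box xy 43.0 1.6
left_press 0.89 256.1 162.1 [0.5631 0.0374 0.055 ] box xy 1.9 62.3
right_press 0.57 392.6 160.7 [ 0.5064 -0.0678  0.055 ] box xy 3.9 -57.2
```

View pics/s1.png

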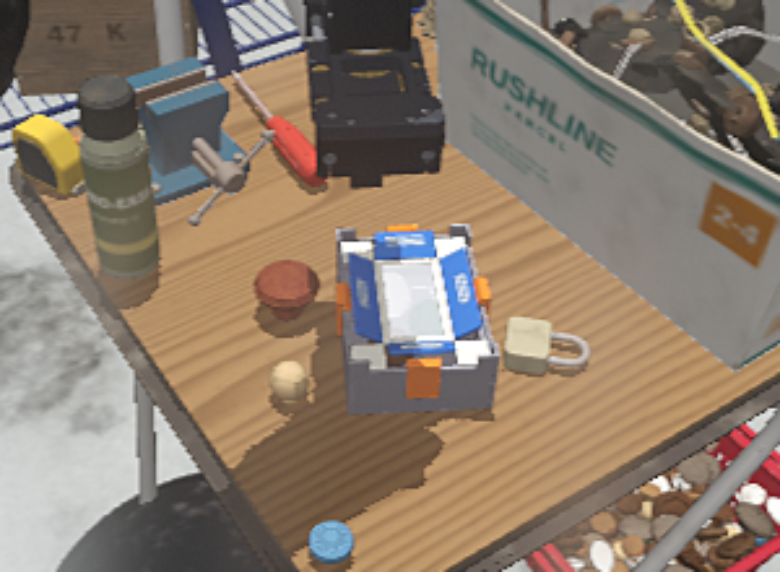

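View pics/w1.png

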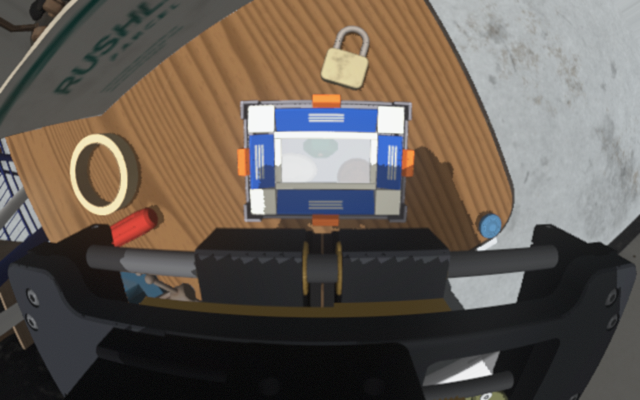

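```bash
sed -i 's/^C=np.array.*; YAW/C=np.array([.5328,-.0159]); YAW/' h.py; python3 -c '
from h import *
go("near",.080)'
```

```text
turn/6deg [-2.996e+01  1.000e-02 -2.000e-02]
turn/6deg [ 0.04 -0.02 -0.01]
near target [0.5031 0.0007 0.08  ] now [0.5016 0.0041 0.1731] shift [ 3.724  0.084 -0.112] q [ 0.6   0.09 -0.69  1.88  0.06  1.2  -2.19] t 3.5833 F [-0.3  1.   0.4]
```

```bash
python3 -m inch '[[0,[1,0.08,-0.1],[0,0,0]],[0,[2,0.08,-0.1],[0,0,0]],[0,[3,0.08,-0.1],[0,0,0]],[0,[3.7,0.08,-0.1],[0,0,0]],[0,[3.7,0.08,-0.1],[0,0,0]]]'
python3 -m inch '[[0,[0.1,0,0],[0,0,0]],[0,[0.2,0,0],[0,0,0]],[0,[0.3,0,0],[0,0,0]],[0,[0.4,0,0],[0,0,0]],[0,[0.5,0,0],[0,0,0]]]'
python3 -m inch '[[0,[0.05,0,0],[0,0,0]],[0,[0.1,0,0],[0,0,0]],[0,[0.15,0,0],[0,0,0]],[0,[0.15,0,0],[0,0,0]],[0,[0.15,0,0],[0,0,0]]]'
```

```text
time: 4.0
tool_pos: [0.4999, 0.0009, 0.0771]
tcp_rot: [-1.932, 0.504, 1.943]
ft_force: [-1.2, -0.6, -0.0]
opening: 0.008
time: 4.42
tool_pos: [0.5009, 0.0009, 0.0658]
tcp_rot: [-1.934, 0.504, 1.941]
ft_force: [2.5, 0.1, 2.0]
opening: 0.005
time: 4.83
tool_pos: [0.501, 0.0011, 0.0621]
tcp_rot: [-1.935, 0.503, 1.941]
ft_force: [-0.4, 1.2, 1.0]
opening: 0.003
```

```bash
python3 -m inch '[[0,[0.04,0,-0.06],[0,0,0]],[0,[0.08,0,-0.06],[0,0,0]],[0,[0.1,0,-0.06],[0,0,0]],[0,[0.1,0,-0.06],[0,0,0]],[0,[0.1,0,-0.06],[0,0,0]]]'
```

```text
time: 5.25
tool_pos: [0.5027, 0.0001, 0.0604]
tcp_rot: [-1.935, 0.504, 1.94]
ft_force: [-2.8, 0.5, 7.2]
opening: 0.001
```

```bash
python3 -m inch '[[0,[0.03,0,0],[0,0,0]],[0,[0.06,0,0],[0,0,0]],[0,[0.08,0,0],[0,0,0]],[0,[0.08,0,0],[0,0,0]],[0,[0.08,0,0],[0,0,0]]]'
python3 -m inch '[[0,[0.03,0,0],[0,0,0]],[0,[0.06,0,0],[0,0,0]],[0,[0.08,0,0],[0,0,0]],[0,[0.08,0,0],[0,0,0]],[0,[0.08,0,0],[0,0,0]]]'
```

```text
time: 5.67
tool_pos: [0.5028, 0.0001, 0.0603]
tcp_rot: [-1.935, 0.506, 1.941]
ft_force: [-7.0, 0.2, 18.6]
opening: 0.005
time: 6.08
tool_pos: [0.5031, 0.0001, 0.0603]
tcp_rot: [-1.936, 0.507, 1.942]
ft_force: [-6.9, -0.7, 17.8]
opening: 0.002
```

```bash
python3 -m inch '[[0,[-0.5,0,0],[0,0,0]],[0,[-1,0,0],[0,0,0]],[0,[-1.5,0,0],[0,0,0]],[0,[-1.5,0,0],[0,0,0]],[0,[-1.5,0,0],[0,0,0]]]'
python3 - <<'E'
from h import *
p=bot.snapshot("wrist"); cv2.imwrite("pics/w2.png",cv2.resize(p["img"][60:290,180:460,::-1],(700,575)))
p=bot.snapshot("scene"); cv2.imwrite("pics/s2.png",cv2.resize(p["img"][170:270,310:440,::-1],(780,600),interpolation=2))
go("far",.08)
E
```

```text
time: 6.5
tool_pos: [0.5039, -0.0001, 0.0985]
tcp_rot: [-1.937, 0.507, 1.939]
ft_force: [0.3, 0.8, -0.1]
opening: 0.006
turn/6deg [-29.96   0.08   0.03]
turn/6deg [ 0.04  0.02 -0.05]
far target [ 0.5625 -0.0325  0.08  ] now [ 0.5028 -0.      0.0973] shift [ 0.686 -0.027 -2.719] q [ 0.58  0.19 -0.69  1.95  0.14  1.05 -2.25] t 6.6 F [0.  0.3 0.6]
```

View pics/s2.png

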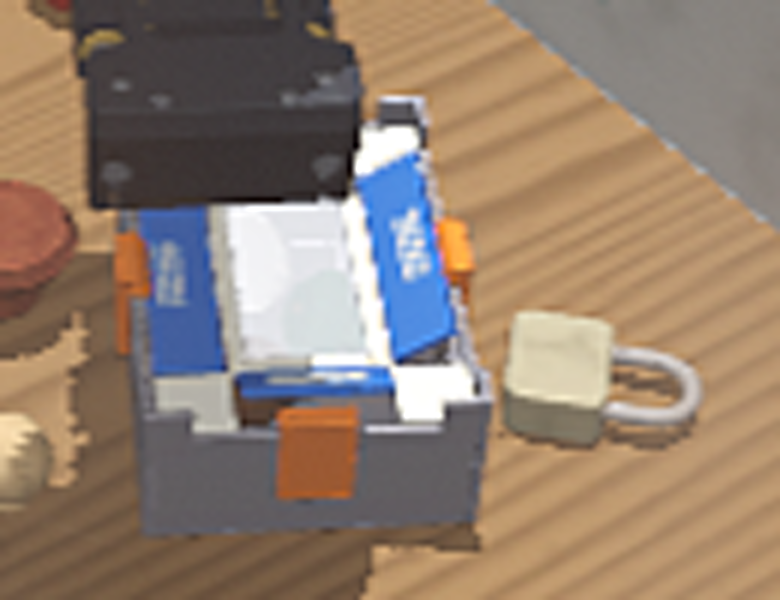

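The near section (left, about 180,290) now lies flat with its catch over it, while the far one (410,260) still stands up. Next is the far section.

```bash
python3 -m inch '[[0,[0,0,-1],[0,0,0]],[0,[0,0,-2],[0,0,0]],[0,[0,-0.03,-2.7],[0,0,0]],[0,[0.4,-0.03,-2.7],[0,0,0]],[0,[0.7,-0.03,-2.7],[0,0,0]]]'
python3 -m inch '[[0,[0.1,0,0],[0,0,0]],[0,[0.2,0,0],[0,0,0]],[0,[0.3,0,0],[0,0,0]],[0,[0.4,0,0],[0,0,0]],[0,[0.5,0,0],[0,0,0]]]'
python3 -c '
from h import *
go("far",.060)'
```

```text
time: 7.02
tool_pos: [0.5617, -0.0324, 0.078]
tcp_rot: [-1.932, 0.508, 1.943]
ft_force: [-0.8, 0.1, -1.0]
opening: 0.003
time: 7.43
tool_pos: [0.562, -0.0325, 0.0662]
tcp_rot: [-1.934, 0.508, 1.942]
ft_force: [-1.9, -0.3, 9.7]
opening: 0.004
turn/6deg [-29.97   0.09   0.04]
turn/6deg [ 0.03  0.03 -0.05]
far target [ 0.5625 -0.0325  0.06  ] now [ 0.562  -0.0325  0.0662] shift [ 0.249 -0.008 -0.019] q [ 0.55  0.36 -0.63  1.84  0.25  1.03 -2.26] t 7.4333 F [-1.9 -0.3  9.7]
```

```bash
python3 -m inch '[[0,[0.05,0,0],[0,0,0]],[0,[0.1,0,0],[0,0,0]],[0,[0.15,0,0],[0,0,0]],[0,[0.2,0,0],[0,0,0]],[0,[0.2,0,0],[0,0,0]]]'
python3 -m inch '[[0,[0.04,0,0],[0,0,0]],[0,[0.08,0,0],[0,0,0]],[0,[0.1,0,0],[0,0,0]],[0,[0.1,0,0],[0,0,0]],[0,[0.1,0,0],[0,0,0]]]'
```

```text
time: 7.85
tool_pos: [0.563, -0.0327, 0.0623]
tcp_rot: [-1.937, 0.508, 1.939]
ft_force: [0.7, -0.6, 2.1]
opening: 0.005
time: 8.27
tool_pos: [0.5632, -0.0327, 0.0605]
tcp_rot: [-1.938, 0.508, 1.939]
ft_force: [-2.0, -0.2, 7.4]
opening: 0.002
```

```bash
python3 -m inch '[[0,[0.04,0,0],[0,0,0]],[0,[0.08,0,0],[0,0,0]],[0,[0.12,0,0],[0,0,0]],[0,[0.15,0,0],[0,0,0]],[0,[0.15,0,0],[0,0,0]]]'
python3 -m inch '[[0,[-0.5,0,0],[0,0,0]],[0,[-1,0,0],[0,0,0]],[0,[-1.5,0,0],[0,0,0]],[0,[-1.5,0,0],[0,0,0]],[0,[-1.5,0,0],[0,0,0]]]'
python3 - <<'E'
from h import *
p=bot.snapshot("scene"); cv2.imwrite("pics/s3.png",cv2.resize(p["img"][170:270,310:440,::-1],(520,400),interpolation=2))
go("left",.098)
E
```

```text
time: 8.68
tool_pos: [0.5633, -0.0326, 0.0603]
tcp_rot: [-1.938, 0.511, 1.94]
ft_force: [-10.0, -1.1, 27.3]
opening: 0.003
time: 9.1
tool_pos: [0.5639, -0.0325, 0.0982]
tcp_rot: [-1.939, 0.511, 1.939]
ft_force: [-0.0, 0.1, -0.6]
opening: 0.002
turn/6deg [-14.97   0.05  -0.06]
turn/6deg [15.03 -0.06 -0.05]
left target [0.5592 0.0312 0.098 ] now [ 0.5632 -0.0325  0.0974] shift [-0.04  -2.147  1.379] q [ 0.56  0.32 -0.65  1.81  0.22  1.09 -2.24] t 9.15 F [-0.6 -0.2  0.4]
```

View pics/s3.png

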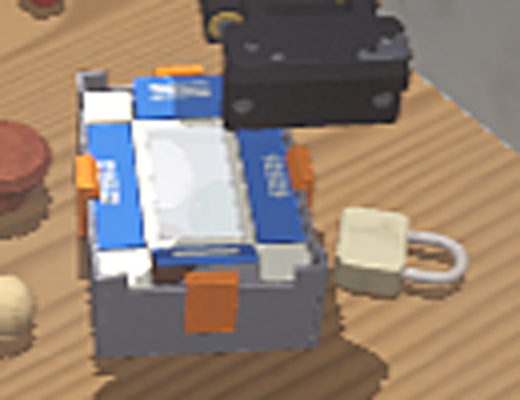

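Near and far both lie flat now. I'll turn the tool 90° for the left section (top, about 180,95).

```bash
python3 -m inch '[[0,[0,-0.5,0.3],[-1.1,0,0]],[0,[0,-1,0.6],[-2.2,0,0]],[0,[0,-1.5,0.9],[-3.3,0,0]],[0,[0,-2,1.3],[-4.4,0,0]],[0,[0,-2.15,1.38],[-5.5,0,0]]]'
python3 -m inch '[[0,[0,0,0],[-1.1,0,0]],[0,[0,0,0],[-2.2,0,0]],[0,[0,0,0],[-3.3,0,0]],[0,[0,0,0],[-4.4,0,0]],[0,[0,0,0],[-5.5,0,0]]]'
python3 -m inch '[[0,[0,0,0],[-1.1,0,0]],[0,[0,0,0],[-2.2,0,0]],[0,[0,0,0],[-3.3,0,0]],[0,[0,0,0],[-4,0,0]],[0,[0,0,0],[-4,0,0]]]'
python3 -c '
from h import *
go("left",.080)'
```

```text
time: 9.57
tool_pos: [0.5578, 0.0345, 0.0959]
tcp_rot: [2.174, 0.078, -2.186]
ft_force: [-0.2, 0.1, 0.2]
opening: 0.003
time: 9.98
tool_pos: [0.557, 0.0344, 0.0947]
tcp_rot: [1.833, 0.627, -1.849]
ft_force: [0.7, -0.7, -0.1]
opening: 0.005
time: 10.4
tool_pos: [0.5562, 0.0343, 0.0934]
tcp_rot: [1.553, 0.937, -1.571]
ft_force: [-0.2, -0.0, 0.1]
opening: 0.006
turn/6deg [0.19 0.08 0.06]
turn/6deg [-29.81  -0.09   0.12]
left target [0.5592 0.0312 0.08  ] now [0.5562 0.0343 0.0934] shift [0.536 0.169 0.048] q [ 0.69  0.4  -0.95  1.82  0.37  1.12 -0.88] t 10.4 F [-0.2 -0.   0.1]
```

```bash
python3 -m inch '[[0,[0.2,0.17,0.05],[0.19,0.08,0]],[0,[0.4,0.17,0.05],[0.19,0.08,0]],[0,[0.54,0.17,0.05],[0.19,0.08,0]],[0,[0.6,0.17,0.05],[0.19,0.08,0]],[0,[0.6,0.17,0.05],[0.19,0.08,0]]]'
python3 -m inch '[[0,[0.1,0,0],[0,0,0]],[0,[0.2,0,0],[0,0,0]],[0,[0.3,0,0],[0,0,0]],[0,[0.4,0,0],[0,0,0]],[0,[0.4,0,0],[0,0,0]]]'
python3 -c '
from h import *
go("left",.060)'
```

```text
time: 10.82
tool_pos: [0.5587, 0.0312, 0.0777]
tcp_rot: [1.574, 0.929, -1.581]
ft_force: [-0.4, -0.6, -0.2]
opening: 0.005
time: 11.23
tool_pos: [0.5588, 0.0312, 0.0676]
tcp_rot: [1.574, 0.929, -1.58]
ft_force: [-1.3, -0.1, 1.8]
opening: 0.005
turn/6deg [-0.    0.    0.07]
turn/6deg [30.    0.11 -0.  ]
left target [0.5592 0.0312 0.06  ] now [0.5588 0.0312 0.0676] shift [ 0.303  0.019 -0.008] q [ 0.68  0.44 -0.93  1.83  0.39  1.07 -0.91] t 11.2333 F [-1.3 -0.1  1.8]
```

```bash
python3 -m inch '[[0,[0.06,0,0],[0,0,0]],[0,[0.12,0,0],[0,0,0]],[0,[0.18,0,0],[0,0,0]],[0,[0.23,0,0],[0,0,0]],[0,[0.23,0,0],[0,0,0]]]'
python3 -m inch '[[0,[0.04,0,0],[0,0,0]],[0,[0.08,0,0],[0,0,0]],[0,[0.1,0,0],[0,0,0]],[0,[0.1,0,0],[0,0,0]],[0,[0.1,0,0],[0,0,0]]]'
```

```text
time: 11.65
tool_pos: [0.5586, 0.0313, 0.0615]
tcp_rot: [1.574, 0.929, -1.58]
ft_force: [0.2, 0.4, 0.5]
opening: 0.006
time: 12.07
tool_pos: [0.5585, 0.0313, 0.0604]
tcp_rot: [1.572, 0.928, -1.581]
ft_force: [-3.8, -0.1, 12.8]
opening: 0.004
```

```bash
python3 -m inch '[[0,[0.04,0,0],[0,0,0]],[0,[0.08,0,0],[0,0,0]],[0,[0.1,0,0],[0,0,0]],[0,[0.1,0,0],[0,0,0]],[0,[0.1,0,0],[0,0,0]]]'
python3 -m inch '[[0,[-0.5,0,0],[0,0,0]],[0,[-1,0,0],[0,0,0]],[0,[-1.5,0,0],[0,0,0]],[0,[-1.5,0,0],[0,0,0]],[0,[-1.5,0,0],[0,0,0]]]'
python3 -c '
from h import *
go("right",.098)'
```

```text
time: 12.48
tool_pos: [0.5586, 0.0313, 0.0603]
tcp_rot: [1.571, 0.926, -1.582]
ft_force: [-7.0, -0.1, 20.5]
opening: 0.009
time: 12.9
tool_pos: [0.5593, 0.031, 0.0984]
tcp_rot: [1.572, 0.925, -1.582]
ft_force: [0.1, 0.5, 0.1]
opening: 0.006
turn/6deg [-0.01  0.03  0.05]
turn/6deg [29.99  0.08 -0.05]
right target [ 0.5064 -0.063   0.098 ] now [0.5593 0.031  0.0984] shift [ 2.800e-02 -1.000e-03  4.316e+00] q [ 0.7   0.4  -0.95  1.81  0.36  1.13 -0.89] t 12.9 F [0.1 0.5 0.1]
```

```bash
python3 -m inch '[[0,[0,0,1.2],[0,0,0]],[0,[0,0,2.4],[0,0,0]],[0,[0,0,3.6],[0,0,0]],[0,[0,0,4.3],[0,0,0]],[0,[0.2,0,4.3],[0,0,0]]]'
python3 -c '
from h import *
go("right",.070)
p=bot.snapshot("scene"); cv2.imwrite("pics/s4.png",cv2.resize(p["img"][160:270,310:440,::-1],(520,440),interpolation=2))
'
```

```text
time: 13.32
tool_pos: [0.5045, -0.0677, 0.0929]
tcp_rot: [1.572, 0.919, -1.589]
ft_force: [0.2, -1.5, -0.7]
opening: 0.003
turn/6deg [-0.07  0.07  0.06]
turn/6deg [29.93  0.09 -0.11]
right target [ 0.5064 -0.063   0.07  ] now [ 0.5045 -0.0677  0.0929] shift [ 0.915 -0.023 -0.207] q [ 0.95  0.28 -0.97  1.93  0.26  1.07 -0.65] t 13.3167 F [ 0.2 -1.5 -0.7]
```

View pics/s4.png

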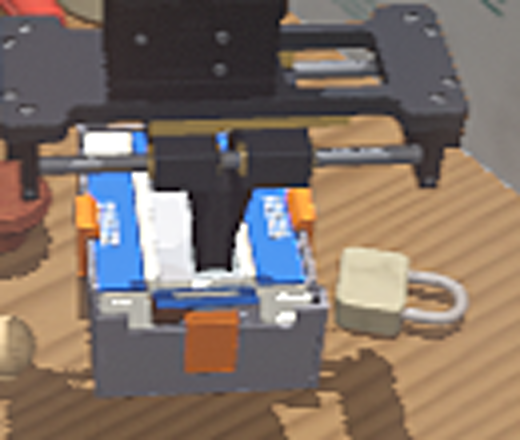

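The shut fingers hang just inside the open right section (about 205,295), so I press down here.

```bash
python3 -m inch '[[0,[0,0,-0.2],[0,0,0]],[0,[0.2,0,-0.2],[0,0,0]],[0,[0.5,0,-0.2],[0,0,0]],[0,[0.65,0,-0.2],[0,0,0]],[0,[0.65,0,-0.2],[0,0,0]]]'
python3 -c '
from h import *
go("right",.067)'
```

```text
time: 13.78
tool_pos: [0.5065, -0.0598, 0.0744]
tcp_rot: [1.571, 0.926, -1.588]
ft_force: [-1.2, 1.6, -0.4]
opening: 0.005
turn/6deg [-0.04  0.05  0.09]
turn/6deg [29.96  0.14 -0.08]
right target [ 0.5064 -0.063   0.067 ] now [ 0.5065 -0.0598  0.0744] shift [0.295 0.062 0.111] q [ 0.91  0.31 -0.95  1.94  0.3   1.04 -0.68] t 13.7833 F [-1.2  1.6 -0.4]
```

```bash
python3 -m inch '[[0,[0.05,0.05,0.1],[0,0,0]],[0,[0.1,0.05,0.1],[0,0,0]],[0,[0.2,0.05,0.1],[0,0,0]],[0,[0.3,0.05,0.1],[0,0,0]],[0,[0.3,0.05,0.1],[0,0,0]]]'
python3 -c '
from h import *
go("right",.061)'
```

```text
time: 14.2
tool_pos: [0.5068, -0.0626, 0.0671]
tcp_rot: [1.572, 0.925, -1.587]
ft_force: [0.9, 1.5, 1.5]
opening: 0.004
turn/6deg [-0.04  0.04  0.08]
turn/6deg [29.96  0.13 -0.07]
right target [ 0.5064 -0.063   0.061 ] now [ 0.5068 -0.0626  0.0671] shift [ 0.243 -0.004  0.022] q [ 0.91  0.33 -0.95  1.95  0.31  1.03 -0.69] t 14.2 F [0.9 1.5 1.5]
```

```bash
python3 -m inch '[[0,[0.06,0,0.02],[0,0,0]],[0,[0.12,0,0.02],[0,0,0]],[0,[0.18,0,0.02],[0,0,0]],[0,[0.22,0,0.02],[0,0,0]],[0,[0.22,0,0.02],[0,0,0]]]'
python3 -m inch '[[0,[0.04,0,0],[0,0,0]],[0,[0.08,0,0],[0,0,0]],[0,[0.1,0,0],[0,0,0]],[0,[0.1,0,0],[0,0,0]],[0,[0.1,0,0],[0,0,0]]]'
```

```text
time: 14.62
tool_pos: [0.5065, -0.0631, 0.0615]
tcp_rot: [1.572, 0.925, -1.587]
ft_force: [0.5, 0.3, 0.1]
opening: 0.002
time: 15.03
tool_pos: [0.5065, -0.0632, 0.0604]
tcp_rot: [1.571, 0.924, -1.588]
ft_force: [-5.2, -0.6, 15.6]
opening: 0.009
```

```bash
python3 -m inch '[[0,[0.04,0,0],[0,0,0]],[0,[0.08,0,0],[0,0,0]],[0,[0.1,0,0],[0,0,0]],[0,[0.1,0,0],[0,0,0]],[0,[0.1,0,0],[0,0,0]]]'
```

```text
time: 15.45
tool_pos: [0.5066, -0.0631, 0.0603]
tcp_rot: [1.568, 0.923, -1.59]
ft_force: [-8.4, 0.5, 23.1]
opening: 0.007
```

```bash
python3 -m inch '[[0,[-0.8,0,0],[0,0,0]],[0,[-2,0,0],[0,0,0]],[0,[-3.5,0,0],[0,0,0]],[0,[-5,0,0],[0,0,0]],[0,[-5,0,0],[0,0,0]]]'
python3 -m inch '[[0,[0,0,1.5],[0,0,0]],[0,[0,0,3],[0,0,0]],[0,[0,0,4.5],[0,0,0]],[0,[0,0,6],[0,0,0]],[0,[0,0,6],[0,0,0]]]'
python3 - <<'E'
from h import *
s=bot.sense(); print(s["tool_pos"],s["time"],s["qpos"].round(2))
p=bot.snapshot("top"); a=p["img"][140:270,260:440,::-1]; c=cloud(p)
X=c[...,0];Y=c[...,1];Z=c[...,2]
hsv=cv2.cvtColor(p["img"],cv2.COLOR_RGB2HSV)
reg=(np.hypot(X-.535,Y+.013)<.12)&(Z>.03)&(Z<.07)
for nm,m in(("blue",(hsv[...,0]>95)&(hsv[...,0]<130)&(hsv[...,1]>110)),("orange",(hsv[...,0]>5)&(hsv[...,0]<20)&(hsv[...,1]>150))):
    n,l,st,ce=cv2.connectedComponentsWithStats((reg&m).astype(np.uint8))
    for i in range(1,n):
        if st[i,4]>20: q=c[l==i]; print(nm,st[i],q.mean(0).round(4),"z10-90",np.percentile(q[:,2],[10,90]).round(4))
q=bot.snapshot("scene"); b=q["img"][150:280,300:460,::-1]
cv2.imwrite("pics/f.png",np.vstack([cv2.resize(a,(400,289),interpolation=2),cv2.resize(b,(400,310),interpolation=2)]))
for t in("red_knob","pale_knob","padlock"):
    for r in bot.silhouettes(t,p)[:1]: print(t,np.median(c[r["mask"]],0).round(3))
E
```

```text
time: 15.87
tool_pos: [0.5119, -0.0626, 0.1916]
tcp_rot: [1.573, 0.915, -1.581]
ft_force: [1.8, -0.1, -0.1]
opening: 0.004
time: 16.28
tool_pos: [0.433, -0.2009, 0.1915]
tcp_rot: [1.576, 0.907, -1.594]
ft_force: [0.4, 0.1, -0.1]
opening: 0.001
[ 0.43302601 -0.20093892  0.19154462] 16.2833 [ 1.27  0.02 -0.89  1.9   0.03  1.23 -0.16]
blue [340 177  34  24 254] [ 0.5651 -0.034   0.0452] z10-90 [0.0432 0.0471]
blue [320 182  16  19  99] [0.5581 0.0346 0.0452] z10-90 [0.043  0.0474]
blue [324 205  36  24 251] [0.4981 0.0028 0.0454] z10-90 [0.0433 0.0476]
blue [363 205  16  20 109] [ 0.5025 -0.0641  0.0453] z10-90 [0.0433 0.0473]
orange [356 179  10   8  31] [ 0.578  -0.0422  0.0535] z10-90 [0.0512 0.0556]
orange [319 183   8  10  28] [0.5673 0.0479 0.0519] z10-90 [0.0468 0.0545]
orange [374 213   7  10  27] [ 0.4948 -0.0801  0.0529] z10-90 [0.0498 0.0554]
orange [334 219  10   8  33] [0.483  0.0109 0.0474] z10-90 [0.0343 0.0545]
orange [306 220  20  21 290] [0.4691 0.0636 0.0358] z10-90 [0.0327 0.039 ]
red_knob [0.468 0.064 0.035]
pale_knob [ 0.421 -0.014  0.027]
padlock [ 0.605 -0.079  0.016]
```

View pics/f.png

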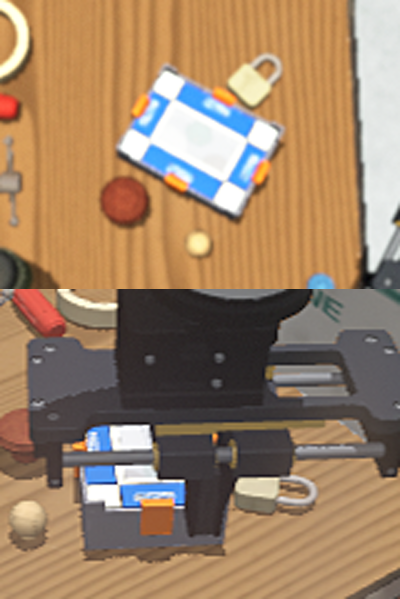

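The picture shows all four sections flat at lid level, each with an orange catch at its middle, and the box and nearby items where they were.

```bash
python3 -c '
from station import bot
print(bot.sign_off())'
```

```text
the job is handed in; nothing more can be done
None
```

I pressed the four rim sections down with the closed fingertips in the order near, far, left, right, then moved the arm clear and handed the job in at about 16.3 s of the 48 s allowed.

**Sections:** The last overhead depth image shows all four at the same height, 45.2–45.4 mm on average, which matches the 46 mm lid top within camera accuracy. Before pressing they averaged 52–53 mm. Each fingertip stopped at the flush height under 18–27 N, above the stated 6–12 N needed.

**Clicks:** I did not see the catches click directly. The evidence is that all four sections stayed flush after the fingers lifted, and the force on the far one fell from 9.7 to 2.1 N as it went down.

**Surroundings:** The catch positions show the box moved by no more than about 1.5 mm, within measuring error. The red knob, pale knob and padlock read within 3 mm of where they started. I did not measure the blue knob, oil can, tape and screwdriver again, but the arm stayed well away from them.

**Checks that disagreed or were limited:** The wrist camera placed the box about 3 mm away from the overhead camera's estimate, so I aimed between the two. In the last scene picture the gripper hid part of the lid, so the final check rests on the overhead view.

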